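# Lock off the disc grinder and lay a new disc in its seat

### The job

Make the bench disc grinder safe: turn the red isolator handle clockwise (seen from above) a quarter turn to its off stop, and only then swing the lockout hasp fully out by its red post. Then take the grinding disc by its black hub, tuck its edge under the yellow retaining bar at the low side of the sloping recess, and lay it down gently, without letting it drop, until it lies flat on the recess floor; let go of it. Leave the handle off and the hasp out, and do not disturb the steel frame, the ear defenders or the charger.

Things in the scene. Friction and masses are not known exactly. Their poses are not given: they have to be found in the camera images.
- grinder: Fixed grey bench machine, footprint 220 x 180 mm, about 170 mm high. Origin: centre of its underside; x points to its high back, y to its left. Its top is a square aluminium head (172 x 172 mm) that slopes 20 degrees, low side towards its -x (which faces roughly to the robot's right, world -y), with a round recess in it.
- seat (a point): Centre of the recess floor. z is the normal of the floor (leaning 20 degrees from vertical towards the low side, roughly the robot's right), x runs up the slope, y is level, to the left. The recess is round, 126 mm in diameter, 18 mm deep, open above except for the retaining bar.
- bar_edge (a point): Middle of the lower inner edge of the straight yellow retaining bar, 49 mm down the slope from the recess centre, 18 mm above its floor. Bar: 100 mm along seat y, 6 mm thick; it overhangs the low side of the recess by 14 mm, so the disc cannot go in flat: tilt it 10 to 18 degrees more than the seat (high edge up), slide its low edge under the bar, then level it.
- isolator_box: Fixed grey isolator box with a yellow top, 130 (x) x 120 (y) x 90 mm high. Origin: centre of its underside; it stands beside the grinder, on either side. Its -x side faces roughly towards the robot.
- isolator (a joint): Angle of the red isolator handle: 0 on (bar along the box's x), 1.571 off (bar along the box's y), with a stop at each end; it grows clockwise seen from above. Friction 0.12 N m holds it where it is left.
- handle_grip (a point): Point on the turning axis (vertical) of the red handle, 24 mm above the box top; the axis is 20 mm to +x of the box centre. The handle is a bar 68 mm long, 16 mm thick, from 4 to 40 mm above the box top. The point's x is along the bar, its y across it.
- hasp (a joint): Angle of the lockout hasp, a flat steel bar lying on the box top at its -x edge: 0 folded in (pointing to the box's -y), 1.571 fully out (pointing to the box's -x, beyond the box edge), with a stop at each end; it grows clockwise seen from above. Friction 0.06 N m holds it.
- hasp_post (a point): Point on the axis of the round red upright post at the free end of the hasp, 32 mm above the box top. The post is 12 mm in diameter and stands from 6 to 50 mm above the box top, 70 mm from the pivot; it can be gripped or pushed.
- hasp_pivot (a point): Point on the vertical pivot axis of the hasp, 32 mm above the box top (53 mm to -x and 45 mm to +y of the box centre).
- disc: Loose grinding disc, 120 mm in diameter, 10 mm thick, aluminium with a violet-brown abrasive top, about 0.35 kg. Origin: centre of its underside; z is its axis, up through the round black hub in the middle of its top (30 mm in diameter, 10 to 50 mm above the origin), by which it is gripped. It starts flat on a 150 x 150 x 20 mm plywood pad.
- frame: Bystander: loose welded square frame of dark steel tube, 110 x 110 x 25 mm, behind the grinder. Origin: centre of its underside.
- ear_defenders: Bystander: loose black ear defenders lying down, 160 (y) x 162 x 72 mm high. Origin: on the bench midway between the cups; the band extends 126 mm to +x.
- charger: Bystander: loose black battery charger, 110 x 160 x 72 mm. Origin: centre of its underside.
Mind the look-alikes: they are no part of the job. Leave any orange look-alike of the disc alone.

How it is judged:
By the outcome, as a careful person would: the job done as asked, in the order asked, and still so for the second after the job is handed in, with the robot touching nothing.
It also fails if it takes over 72 s, if anything falls off the work surface, if the arm or the gripper's body presses on something with over 40 N, if the wrist force passes 120 N, or if a joint passes its speed limit or range.

### The arm

A 7-joint arm with a two-finger parallel gripper is mounted at the origin on the work surface. World frame = base frame: x ahead of the robot, y to its left, z up, the work surface at z = 0. Lengths are in m, angles in rad, forces in N, time in s.
With the tool pointing down it reaches from about 0.425 to 0.95 m from the base axis. Payload 4.7 kg.
Tool frame: the origin (TCP) lies on the centre line of the jaws, within the pads' length; the fingertips stand robot.nose_length ahead of it and the grasp point (between the pads) lies 8 mm behind it (robot.nose_length is the distance from the TCP to the fingertips, in m); z points along the fingers, y is the line along which they close (so a half turn about z gives the same grasp; the last joint's range is limited). The gripper opens to 85 mm and grips with 20 to 120 N. Pads are 22 mm wide; open, the fingers measure 114 mm over their backs; the gripper's body (76 mm by 85 mm) begins 54 mm behind the grasp point. The pads swing forward as they close: fully open they stand 13 mm farther back than shut.
Start: joints at [-1.201, 0.469, -0.049, 1.532, 0.024, 1.141, -0.082], TCP at [0.262, 0.622, 0.242] pointing down, gripper open.
Joint ranges: [-2.59, 2.59], [-0.33, 1.99], [-1.39, 1.29], [0.1, 2.45], [-1.04, 4.18], [0.21, 1.99], [-2.66, 2.66]. Speed limits (rad/s): [2.57, 2.57, 3.14, 3.14, 3.14, 3.14, 3.14].

### API

Orientations are given as [roll, pitch, yaw] about the fixed x, y, z axes, in that order (R = Rz(yaw) Ry(pitch) Rx(roll)).
In Python, from plant import robot gives the robot as it stands. Calls block until the motion is done:
- robot.goto(position, orientation): joint-space move of the TCP to a pose.
- robot.move_straight(position, vel=0.15, attitude=None, contact_N=None): straight line of the TCP; attitude=None keeps the orientation; vel is the mean speed in m/s. With contact_N (N) it stops when the force on the tool has changed by that much, and returns True; else False.
- robot.move_joints(angles): joint-space move.
- robot.grip(opening, strength=None): opening from 0.0 (shut) to 1.0 (fully open); strength is the grip in N (None keeps the last); returns when the fingers have stopped.
- robot.sleep(seconds).
- robot.inverse_kinematics(position, orientation): joint angles nearest the present ones, or None.
- robot.sense(): the state.
- robot.grab_frame(name): name is "side" or "top"; returns a dict with "image" (420x560x3 uint8, red, green, blue), "range_z" (420x560 float32, m along the optical axis (not along the pixel's ray), 0 where there is no reading), "fx", "fy", "cx", "cy" (pixels), "R" (3x3) and "t" (3): a world point X has camera coordinates R X + t. Camera axes: x right, y down, z forward; pixel columns grow to the right and rows downward; lengths in m; the calibration is good to about 2 mm. A picture is of the moment at which its call begins.
A pose or a line that the arm cannot do raises robot.IKError and nothing moves.
- robot.close_job(): hands the job in; it is judged then, once.
The state is a dict: "t": time; "joint_pos": joint angles; "joint_velocities": joint speeds; "effort": joint torques, N m; "tcp_pos": TCP position; "tcp_rot": TCP orientation; "wrist_force": force on the tool from outside, world axes, zero at the start; "torque": the same for the moment, N m; "opening": opening from 0.0 (shut) to 1.0 (fully open); "gripper_force": force on a finger pad.
Only numpy, scipy, OpenCV 4.12 (cv2) and the standard library are available. Lean on these libraries where they do the work, as an engineer would, in place of code of your own. Each camera call takes 0.05 s, during which the arm holds its last target. There are 200 camera calls.

## Working session

There is one attempt and no reset: what is moved stays moved. The work goes in short steps, each a Python script; the robot and the scene stay as the last script left them, time stands still between calls to the robot, and variables do not carry over. Pictures are saved under pics/ and viewed, at most 10 in all, crops included, and the job is handed in when it is done.

```bash
ls; mkdir -p pics
cat > h.py <<'E'
import numpy as np, cv2
from plant import robot
def cloud(f):
    z=f["range_z"]; v,u=np.indices(z.shape)
    P=np.stack([(u-f["cx"])/f["fx"]*z,(v-f["cy"])/f["fy"]*z,z],-1)
    return (P-np.asarray(f["t"]))@np.asarray(f["R"])
E
python3 - <<'E'
from h import *
import pickle
print(robot.nose_length, robot.sense())
for n in("top","side"):
    f=robot.grab_frame(n); pickle.dump(f,open(n+"0.pkl","wb"))
    cv2.imwrite(f"pics/{n}0.png",f["image"][...,::-1])
    R=np.asarray(f["R"]);print(n,-R.T@np.asarray(f["t"]),R.round(2).tolist(),f["fx"])
E
```

```text
pics
0.011 {'t': 0.0, 'joint_pos': array([-1.20093114,  0.46941668, -0.04860186,  1.53369637,  0.02410713,
        1.14098034, -0.0822937 ]), 'joint_velocities': array([0.00058142, 0.00050398, 0.00080713, 0.00180925, 0.00019342,
       0.00198039, 0.00136819]), 'effort': array([-1.55927966e-03, -5.10308003e+01, -4.73209633e-02, -2.37710792e+01,
        1.06336264e-02,  7.40010029e-03, -6.15244858e-06]), 'tcp_pos': array([0.26185929, 0.62153003, 0.24127707]), 'tcp_rot': array([-3.13967928e+00,  7.33516967e-05,  2.74287467e+00]), 'wrist_force': array([ 0.27207005, -0.01644541,  0.7768144 ]), 'torque': array([ 0.02970679, -0.02968062,  0.00197578]), 'gripper_force': 0.0, 'opening': 0.9981506940883799}
top [0.50095675 0.06095697 1.13179055] [[-0.0, -1.0, 0.01], [-1.0, 0.0, -0.1], [0.1, -0.01, -1.0]] 391.2609364715709
side [ 0.55325866 -0.74683212  0.51717623] [[0.99, -0.1, -0.0], [-0.05, -0.46, -0.89], [0.09, 0.88, -0.46]] 382.08276467747305
```

View pics/top0.png

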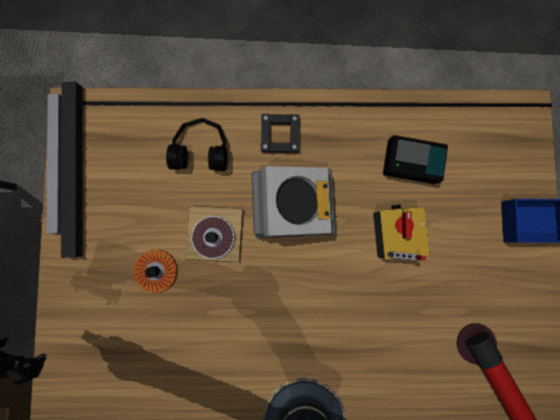

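View pics/side0.png

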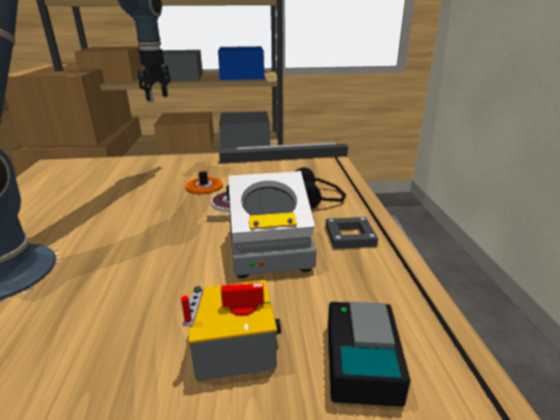

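Top view: disc on its pad at (212,237), with the orange decoy at (155,271). The grinder is at (293,200) with its yellow bar at (323,199). The isolator box is at (404,233), handle on, with the red post at (421,257). The frame, ear defenders and charger lie further back. A tall red lamp-like thing stands at (480,350). In the side view the post is at (186,308) and the handle at (243,295).

```bash
cat > m.py <<'E'
from h import *
import pickle,sys
def load(n,k="0"): return pickle.load(open(f"{n}{k}.pkl","rb"))
def hsv(f): return cv2.cvtColor(f["image"],cv2.COLOR_RGB2HSV)
def box(m,u0,u1,v0,v1):
    r=np.zeros(m.shape,bool); r[v0:v1,u0:u1]=1; return m&r
def rays(f,uv,z):
    R=np.asarray(f["R"]);c=-R.T@np.asarray(f["t"])
    uv=np.atleast_2d(uv).astype(float)
    d=np.c_[(uv[:,0]-f["cx"])/f["fx"],(uv[:,1]-f["cy"])/f["fy"],np.ones(len(uv))]@R
    return c+d*((z-c[2])/d[:,2])[:,None]
def plane(P):
    n=None
    for _ in range(4):
        c=P.mean(0);n=np.linalg.svd(P-c,full_matrices=False)[2][2];n*=np.sign(n[2])
        r=abs((P-c)@n);P=P[r<max(.0015,2*np.median(r))]
    return c,n,P
def px(m): v,u=np.nonzero(m);return np.c_[u,v]
E
python3 - <<'E'
from m import *
t=load("top");s=load("side");Ct,Cs=cloud(t),cloud(s);Ht,Hs=hsv(t),hsv(s)
yel=lambda H:(abs(H[...,0].astype(int)-25)<6)&(H[...,1]>190)&(H[...,2]>90)
red=lambda H:((H[...,0]<6)|(H[...,0]>174))&(H[...,1]>170)&(H[...,2]>70)
for nm,f,C,H,b,bb in(("top",t,Ct,Ht,(370,435,200,265),(310,335,170,225)),("side",s,Cs,Hs,(180,290,275,345),(240,305,205,232))):
    y=box(yel(H),*b)
    q=C[y]; print(nm,"yellow z",np.percentile(q[:,2],[5,50,95]).round(4),"range xy",q.min(0).round(3),q.max(0).round(3))
    hull=rays(f,px(box(yel(H)|red(H),*b) if 0 else y),.09)[:,:2]
    print(" rect",cv2.minAreaRect(hull.astype(np.float32)))
    r=box(red(H),*b); n,l,st,ce=cv2.connectedComponentsWithStats(r.astype(np.uint8))
    for i in range(1,n):
        if st[i,4]<8: continue
        P=C[l==i]; hi=P[:,2].max(); T=P[P[:,2]>hi-.006]
        print(" red",st[i].tolist(),ce[i].round(1),"zmax",hi.round(4),"top mean",T.mean(0).round(4), "rect",cv2.minAreaRect(T[:,:2].astype(np.float32)))
    m=box(yel(H),*bb);P=C[m];c,n_,Q=plane(P);print(" bar",len(P),c.round(4),n_.round(3),cv2.minAreaRect(P[:,:2].astype(np.float32)))
# grinder surfaces via depth
for nm,C,H,b,fl in(("top",Ct,Ht,(250,335,160,240),(282,312,183,218)),("side",Cs,Hs,(225,312,172,245),(250,290,187,208))):
    m=box((H[...,1]<60)&(H[...,2]>140),*b); c,n_,Q=plane(C[m]);print(nm,"head",len(Q),c.round(4),n_.round(3),"tilt",np.degrees(np.arccos(n_[2])).round(2))
    m=box((H[...,1]<90)&(H[...,2]<110),*fl); c,n_,Q=plane(C[m]);print(nm,"floor",len(Q),c.round(4),n_.round(3),"tilt",np.degrees(np.arccos(n_[2])).round(2))
# disc
C=Ct;m=np.zeros((420,560),bool);m[208:268,182:246]=1
z=C[...,2]; print("pad z",np.median(z[m&(z>.01)&(z<.025)]).round(4))
d=m&(z>.024)&(z<.037);P=C[d];print("disc",len(P),np.median(P[:,2]),cv2.minEnclosingCircle(P[:,:2].astype(np.float32)))
d=m&(z>.055);P=C[d];print("hub",len(P),P.mean(0),P[:,2].max(),cv2.minEnclosingCircle(P[:,:2].astype(np.float32)))
# tall thing
z=Ct[...,2];print("lamp",z[320:420,455:540].max(), Ct[325:420:12,505].round(2).tolist())
print("arm-region heights max", [ (n,z[a:b,c:d].max().round(3)) for n,a,b,c,d in(("ear",115,175,160,235),("frame",110,156,258,304),("charger",130,190,380,450),("grinder",160,240,250,338))])
E
python3 -c "
import cv2
i=cv2.imread('pics/top0.png')[150:275,180:440];cv2.imwrite('pics/c0.png',cv2.resize(i,None,fx=3,fy=3,interpolation=2))"
```

```text
top yellow z [0.0896 0.0898 0.0899] range xy [ 0.495 -0.308  0.09 ] [ 0.546 -0.274  0.09 ]
 rect ((0.5204209089279175, -0.290857195854187), (0.060773033648729324, 0.0), 146.15501403808594)
 red [405, 212, 8, 26, 140] [407.9 226.1] zmax 0.1355 top mean [ 0.5283 -0.2612  0.1311] rect ((0.5325295925140381, -0.26248297095298767), (0.05903448164463043, 0.014620257541537285), 0.3272247016429901)
 red [396, 217, 7, 17, 85] [399.6 225. ] zmax 0.1036 top mean [ 0.5356 -0.2523  0.0996] rect ((0.5347287654876709, -0.24840585887432098), (0.015595967881381512, 0.04206224903464317), 89.7946548461914)
 red [420, 257, 6, 3, 14] [422.5 258. ] zmax 1.1318 top mean [0.501  0.061  1.1318] rect ((0.5009567737579346, 0.06095696613192558), (0.0, 0.0), 0.0)
 bar 9 [ 0.6098 -0.0435  0.1231] [ 0.022 -0.448  0.894] ((0.6081027388572693, -0.04265262186527252), (0.0652008131146431, 0.024027075618505478), 2.664658308029175)
side yellow z [0.0874 0.0891 0.0904] range xy [ 0.427 -0.747 -0.003] [ 0.592 -0.085  0.517]
 rect ((0.5179103016853333, -0.2690992057323456), (0.13108772039413452, 0.12510696053504944), 4.2415
[... 636 characters left out ...]
 [0.5974 0.0168 0.1392] [ 0.016 -0.337  0.942] tilt 19.69
side floor 660 [0.6035 0.0437 0.1305] [ 0.016 -0.34   0.94 ] tilt 19.93
pad z 0.0205
disc 1402 0.03133821322457263 ((0.5171521902084351, 0.24624338746070862), 0.09361306577920914)
hub 117 [0.50428457 0.22839195 0.21499484] 1.1317905516378763 ((0.502549409866333, 0.16496622562408447), 0.10412146151065826)
lamp 1.1317905516378763 [[0.25, -0.57, 0.0], [0.22, -0.57, -0.0], [0.19, -0.57, -0.0], [0.16, -0.57, 0.0], [0.14, -0.53, 0.06], [0.11, -0.53, 0.06], [0.08, -0.53, 0.05], [0.04, -0.54, 0.03]]
arm-region heights max [('ear', np.float64(1.132)), ('frame', np.float64(1.132)), ('charger', np.float64(1.132)), ('grinder', np.float64(1.132))]
```

View pics/c0.png

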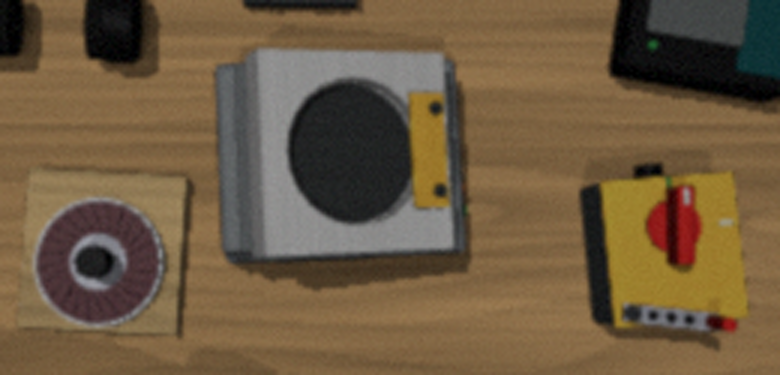

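Run:
```python
from m import *
from scipy.optimize import least_squares
fr={n:load(n) for n in("top","side")}
def circ(P,r=None):
    g=lambda p:np.hypot(P[:,0]-p[0],P[:,1]-p[1])-(r or p[2])
    s=least_squares(g,[*P.mean(0),.05],loss="soft_l1",f_scale=.001);return s.x.round(4),np.sqrt(np.mean(g(s.x)**2)).round(4)
for nm,f in fr.items():
    C=cloud(f);H=hsv(f);ok=f["range_z"]>0;z=C[...,2]
    # box top: everything at z~.09 near the box
    near=ok&(np.hypot(C[...,0]-.515,C[...,1]+.27)<.12)
    m=near&(abs(z-.09)<.005); P=C[m][:,:2].astype(np.float32);h=cv2.convexHull(P)
    print(nm,"boxtop",m.sum(),cv2.minAreaRect(h))
    red=((H[...,0]<8)|(H[...,0]>172))&(H[...,1]>130)&(H[...,2]>40)
    m=near&red&(z>.122); P=C[m][:,:2]
    han=P[P[:,0]>.49]; print(" handle",len(han),cv2.minAreaRect(han.astype(np.float32)))
    po=near&red&(z>.097)&(C[...,0]<.485);P=C[po]; print(" post",len(P),P.mean(0).round(4) if len(P) else "",P[:,2].max() if len(P) else "",np.ptp(P,axis=0))
    # head
    n=np.array([.016,-.340,.9403]);n/=np.linalg.norm(n)
    reg=ok&(np.hypot(C[...,0]-.6,C[...,1]-.02)<.15)&(z>.07)
    m0=reg&(H[...,1]<70)&(H[...,2]>120);
    q=C[m0];d=np.median((q@n)[q[:,2]>.12]); m=reg&(abs(C@n-d)<.003)
    c,n,Q=plane(C[m]);print(" head n",n.round(4),"tilt",np.degrees(np.arccos(n[2])).round(2))
    ex=-(n-np.array([0,0,1])/1*0);ex=np.array([-n[0],-n[1],0]);ex-=n*(ex@n);ex/=np.linalg.norm(ex);ey=np.cross(n,ex)
    r=cv2.minAreaRect(np.c_[Q@ex,Q@ey].astype(np.float32));cc=np.array(r[0]); c0=ex*cc[0]+ey*cc[1]+n*(c@n)
    print(" head ctr",c0.round(4),"size",np.round(r[1],4),"ang",round(r[2],2),"ex",ex.round(4),"yaw",np.degrees(np.arctan2(ex[1],ex[0])).round(2))
    # hole: region below plane inside
    mask=(reg&(abs(C@n-c@n)<.004)).astype(np.uint8)
    dark=reg&((C-c0)@n<-.006)&(np.linalg.norm(C-c0,axis=-1)<.075)
    cn=max(cv2.findContours(dark.astype(np.uint8),0,1)[0],key=cv2.contourArea)[:,0]
    # cast contour onto head plane
    R=np.asarray(f["R"]);o=-R.T@np.asarray(f["t"]);dd=np.c_[(cn[:,0]-f["cx"])/f["fx"],(cn[:,1]-f["cy"])/f["fy"],np.ones(len(cn))]@R
    X=o+dd*(((c0-o)@n)/(dd@n))[:,None]; L=np.c_[(X-c0)@ex,(X-c0)@ey]
    k=L[:,0]>-.02; print(" hole (rel head ctr)",circ(L[k]),circ(L[k],.0635))
    y=reg&(abs(H[...,0].astype(int)-24)<8)&(H[...,1]>130)&(H[...,2]>60)&((C-c0)@ex<-.03)
    B=(C[y]-c0)@np.c_[ex,ey,n]; print(" bar",len(B),np.percentile(B,[2,50,98],axis=0).round(4).tolist())
    # floor
    m=reg&(np.linalg.norm(C-c0,axis=-1)<.05)&((C-c0)@n<-.012); print(" floor depth",np.median((C[m]-c0)@n).round(4))
    # disc
    nd=ok&(np.hypot(C[...,0]-.505,C[...,1]-.228)<.10)
    m=nd&(z>.026)&(z<.034); P=C[m];print(" disc",len(P),P[:,2].mean().round(4))
    print("  rim",cv2.minEnclosingCircle(P[:,:2].astype(np.float32)), "bbox ctr",((P.max(0)+P.min(0))/2).round(4))
    m=nd&(z>.064)&(z<.08);P=C[m]
    if len(P):print(" hub",len(P),P.mean(0).round(4),cv2.minEnclosingCircle(P[:,:2].astype(np.float32)))
    print(" heights",[(C[(ok&(z<.5)&(np.hypot(C[...,0]-x,C[...,1]-y)<.09))][:,2].max()).round(3) for x,y in((.72,.28),(.76,.07),(.70,-.29))])
```

```text
top boxtop 1745 ((0.5119897723197937, -0.2646753787994385), (0.1365254819393158, 0.12136765569448471), 4.667257785797119)
 handle 157 ((0.5351715683937073, -0.26321375370025635), (0.06436070799827576, 0.017218278720974922), 1.0170118808746338)
 post 34 [ 0.4511 -0.2911  0.1319] 0.1438992469697155 [0.01014854 0.01192387 0.03536759]
 head n [ 0.0169 -0.3447  0.9386] tilt 20.19
 head ctr [0.5981 0.0186 0.1402] size [0.1722 0.1732] ang 89.77 ex [-0.046   0.9374  0.3451] yaw 92.81
 hole (rel head ctr) (array([0.0008, 0.0005, 0.061 ]), np.float64(0.0007)) (array([-0.0022,  0.0003,  0.05  ]), np.float64(0.0018))
 bar 415 [[-0.0794, -0.0472, 0.0024], [-0.0629, 0.002, 0.006], [-0.0487, 0.0486, 0.01]]
 floor depth -0.0172
 disc 1157 0.031
  rim ((0.5227474570274353, 0.23893970251083374), 0.08444814383983612) bbox ctr [0.513  0.2483 0.03  ]
 hub 97 [0.5048 0.2542 0.0702] ((0.5053803324699402, 0.19904440641403198), 0.07023388892412186)
 heights [np.float64(0.076), np.float64(0.17), np.float64(0.077)]
side boxtop 3111 ((0.5131097435951233, -0.2688242495059967), (0.13984419405460358, 0.12195160984
[... 213 characters left out ...]
 0.01285031 0.04355398]
 head n [ 0.0147 -0.3416  0.9397] tilt 19.99
 head ctr [0.6009 0.0152 0.1387] size [0.1743 0.172 ] ang 0.02 ex [-0.0404  0.9389  0.3419] yaw 92.46
 hole (rel head ctr) (array([-0.0051,  0.0009,  0.0606]), np.float64(0.0011)) (array([-0.0087,  0.0008,  0.05  ]), np.float64(0.0019))
 bar 532 [[-0.0809, -0.0458, 0.0039], [-0.0653, 0.0015, 0.0061], [-0.0493, 0.0477, 0.0091]]
 floor depth -0.0173
 disc 257 0.0292
  rim ((0.494030237197876, 0.24941839277744293), 0.05598469451069832) bbox ctr [0.4762 0.2494 0.0295]
 hub 14 [0.4993 0.2494 0.0683] ((0.5011564493179321, 0.2527320981025696), 0.012822196818888187)
 heights [np.float64(0.072), np.float64(0.168), np.float64(0.074)]
```

```bash
cat >> m.py <<'E'
BY=np.radians(4.1); BC=np.array([.516,-.2665])
def bx(x,y): c,s=np.cos(BY),np.sin(BY); return BC+[c*x-s*y,s*x+c*y]
def down(y): return [np.pi,0,y]
def st():
    s=robot.sense();return "t%.1f tcp %s rot %s F %s op %.3f gf %.1f j7 %.2f"%(s["t"],s["tcp_pos"].round(4),s["tcp_rot"].round(3),s["wrist_force"].round(1),s["opening"],s["gripper_force"],s["joint_pos"][6])
E
python3 - <<'E'
from m import *
for nm in("top","side"):
    f=load(nm);C=cloud(f);ok=f["range_z"]>0;z=C[...,2]
    m=ok&(np.hypot(C[...,0]-.505,C[...,1]-.248)<.035)&(z>.06)&(z<.08)
    P=C[m];print(nm,"hub",len(P),np.median(P,axis=0).round(4),P.min(0).round(4),P.max(0).round(4))
    m=ok&(np.hypot(C[...,0]-.505,C[...,1]-.248)<.067)&(z>.0255)&(z<.036);P=C[m]
    print(" disc",P.min(0).round(4),P.max(0).round(4),cv2.minEnclosingCircle(P[:,:2].astype(np.float32)))
A=[.536,-.2655]
for h in(-.02,np.pi-.02):
    for y in(h,h-.8,h-1.6):
        q=robot.inverse_kinematics([*A,.108],down(y));print(round(y,2),None if q is None else np.round(q,2))
p=robot.sense()["tcp_pos"]
robot.move_straight([p[0],p[1],.36],vel=.3)
E
```

```text
top hub 98 [0.5041 0.2553 0.0705] [0.4907 0.2414 0.0624] [0.5176 0.2691 0.075 ]
 disc [0.4459 0.1876 0.0255] [0.5631 0.3129 0.036 ] ((0.5054492354393005, 0.251280814409256), 0.063788503408432)
side hub 22 [0.4997 0.2472 0.0674] [0.4937 0.2378 0.0601] [0.5029 0.2653 0.07  ]
 disc [0.4484 0.194  0.0255] [0.504  0.3049 0.0327] ((0.494030237197876, 0.24941839277744293), 0.05598469451069832)
-0.02 [-0.35  0.77  1.12  1.89 -0.82  1.03 -0.46]
-0.82 [-0.34  0.77  1.11  1.89 -0.82  1.02 -1.26]
-1.62 [-0.34  0.77  1.11  1.89 -0.82  1.02 -2.06]
3.12 [-0.02  0.54  0.56  1.87 -0.38  0.83  2.29]
2.32 [-0.12  0.58  0.7   1.88 -0.48  0.86  1.58]
1.52 [-0.32  0.74  1.05  1.89 -0.77  0.99  1.04]
```

Run:
```python
from m import *
A=[.536,-.2655]
robot.grip(.55,40)
robot.goto([*A,.22],down(-.02))
print(robot.move_straight([*A,.108],vel=.12,contact_N=8),st())
robot.grip(0,40);print(st())
y1=BY-np.pi/2
for k in np.linspace(-.02,y1-.03,4)[1:]:
    robot.move_straight([*A,.108],vel=.1,attitude=down(k))
    s=robot.sense();print(st(),"T",s["torque"].round(2))
```

```text
False t5.5 tcp [ 0.5365 -0.266   0.1087] rot [ 3.141e+00 -1.000e-03 -2.000e-02] F [ 0.4 -0.5  0.1] op 0.552 gf 0.0 j7 -0.72
t5.8 tcp [ 0.5364 -0.2651  0.1088] rot [-3.141e+00 -1.000e-03 -2.000e-02] F [-0.9  1.9  6. ] op 0.179 gf 40.3 j7 -0.72
t6.5 tcp [ 0.5364 -0.2652  0.1088] rot [-3.141 -0.    -0.523] F [-1.5  2.8  5.8] op 0.182 gf 40.4 j7 -1.13 T [ 0.48  0.23 -0.19]
t7.2 tcp [ 0.5363 -0.2652  0.1088] rot [-3.141  0.    -1.026] F [-1.6  2.9  5.5] op 0.175 gf 40.4 j7 -1.54 T [ 0.42  0.3  -0.11]
t7.8 tcp [ 0.5363 -0.2652  0.1088] rot [ 3.141 -0.    -1.525] F [-1.1  2.6  5.6] op 0.176 gf 46.7 j7 -1.95 T [0.48 0.34 0.86]
```

Run:
```python
from m import *
robot.grip(.55);
robot.move_straight([.536,-.2655,.21],vel=.25)
PV=bx(-.053,.045);print(PV)
phi=np.radians(np.linspace(-96.1,-175.9-2,7)); yaw=phi+np.pi+np.radians(5)
pos=[[*(PV+.070*np.array([np.cos(a),np.sin(a)])),.118] for a in phi]
pos[0][:2]=[.4525,-.2945]
robot.grip(.45)
robot.goto([*pos[0][:2],.21],down(yaw[0]))
print(robot.move_straight(pos[0],vel=.12,contact_N=8),st())
robot.grip(0,30);print(st())
for p,y in zip(pos[1:],yaw[1:]):
    robot.move_straight(p,vel=.08,attitude=down(y));print(st(),robot.sense()["torque"].round(2))
```

```text
[ 0.45991825 -0.22540453]
False t12.2 tcp [ 0.4529 -0.2949  0.1186] rot [3.140e+00 1.000e-03 1.551e+00] F [ 0.6  0.4 -0.2] op 0.449 gf 0.0 j7 0.73
t12.6 tcp [ 0.4529 -0.2948  0.1188] rot [3.140e+00 1.000e-03 1.552e+00] F [-0.5  1.3  4.5] op 0.130 gf 29.6 j7 0.73
t13.0 tcp [ 0.4366 -0.2911  0.1187] rot [ 3.141 -0.     1.314] F [0.2 1.5 5.5] op 0.129 gf 30.0 j7 0.54 [ 0.25  0.13 -0.01]
t13.4 tcp [ 0.4219 -0.2838  0.1187] rot [ 3.140e+00 -1.000e-03  1.076e+00] F [-0.5  0.8  5.9] op 0.128 gf 30.0 j7 0.33 [ 0.25  0.11 -0.03]
t13.8 tcp [ 0.4093 -0.2731  0.1187] rot [ 3.14e+00 -1.00e-03  8.38e-01] F [-1.1 -0.4  7. ] op 0.131 gf 30.0 j7 0.12 [0.17 0.15 0.02]
t14.2 tcp [ 0.3995 -0.2598  0.1187] rot [ 3.14e+00 -1.00e-03  6.00e-01] F [-0.7  1.3  5.1] op 0.127 gf 30.1 j7 -0.10 [ 0.17  0.12 -0.05]
t14.6 tcp [ 0.3932 -0.2445  0.1187] rot [ 3.141e+00 -1.000e-03  3.620e-01] F [-1.1 -0.3  6.6] op 0.128 gf 30.1 j7 -0.32 [0.11 0.13 0.02]
t14.9 tcp [ 0.391  -0.2308  0.1188] rot [ 3.135e+00 -2.000e-03  1.240e-01] F [-0.1 -7.1  0.5] op 0.130 gf 29.9 j7 -0.55 [-1.21 -0.02  0.11]
```

Run:
```python
from m import *
robot.grip(.4)
p=robot.sense()["tcp_pos"]; robot.move_straight([p[0],p[1],.25],vel=.25)
robot.grip(.62,20)
H=[.5045,.2535]; y=np.radians(2.6)
robot.goto([*H,.16],down(y+np.pi/2))
f=robot.grab_frame("top");s=robot.grab_frame("side")
a=f["image"][190:290,360:450,::-1];b=s["image"][270:370,150:290,::-1]
cv2.imwrite("pics/c1.png",np.hstack([cv2.resize(a,(360,400)),cv2.resize(b,(430,400))]))
print(robot.move_straight([*H,.047],vel=.12,contact_N=8),st())
robot.grip(0,20);print(st());robot.grip(.62)
robot.move_straight([*H,.047],vel=.1,attitude=down(y)); 
robot.grip(0,60);print(st())
```

```text
False t19.3 tcp [0.5052 0.2536 0.0477] rot [ 3.140e+00 -1.000e-03  1.616e+00] F [ 0.1 -0.9  1. ] op 0.621 gf 0.0 j7 0.09
t19.6 tcp [0.5054 0.2538 0.0479] rot [ 3.139e+00 -1.000e-03  1.616e+00] F [1.1 0.2 5. ] op 0.344 gf 21.8 j7 0.09
t22.0 tcp [0.5046 0.2539 0.0474] rot [-3.14  -0.     0.046] F [-1.4  0.6  5.2] op 0.331 gf 59.0 j7 -1.20
```

View pics/c1.png

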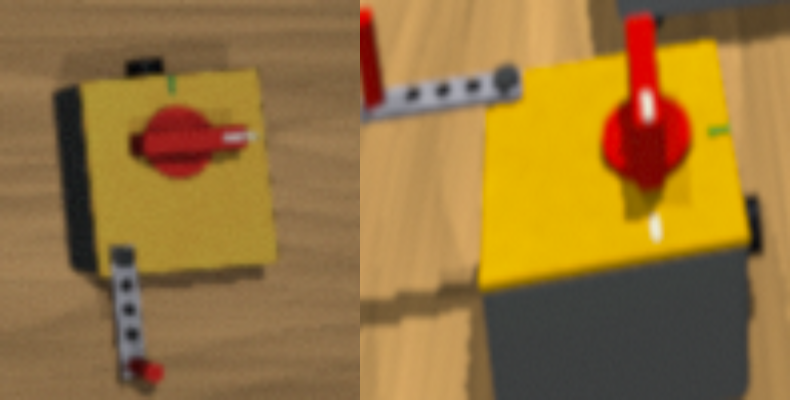

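Left crop: the handle bar lies across the box at (190,140), pointing at the white off mark. The hasp runs straight out from the box edge, (122,255) to (140,370), parallel to the box sides. The side crop agrees. Both steps are done, so next I lift and place the disc.

```bash
cat >> m.py <<'E'
from scipy.spatial.transform import Rotation as Ro
YW=np.radians(92.6);TL=np.radians(20)
SEAT=np.array([.5992,.023,.1230])
S=Ro.from_euler('zy',[0,0]).as_matrix()
hd=np.array([np.cos(YW),np.sin(YW),0]);up=np.array([0,0,1.])
EX=np.cos(TL)*hd+np.sin(TL)*up;N=np.cos(TL)*up-np.sin(TL)*hd;EY=np.cross(N,EX)
HZ=.027
def pose(cx,cz,a,cy=0):
    """TCP pose for disc underside centre at (cx,cy,cz) in seat, tilted a deg more"""
    a=np.radians(a);dx=np.cos(a)*EX+np.sin(a)*N;n=np.cos(a)*N-np.sin(a)*EX
    R=np.c_[np.cross(-dx,-n),-dx,-n]
    return SEAT+cx*EX+cy*EY+cz*N+HZ*n, Ro.from_matrix(R).as_euler('xyz')
def corner(lx,lz,a):
    """disc with low bottom edge at lx,lz"""
    r=np.radians(a);return pose(lx+.06*np.cos(r),lz+.06*np.sin(r),a)
def seatxyz(): 
    s=robot.sense();n=-Ro.from_euler('xyz',s["tcp_rot"]).as_matrix()[:,2]
    return ((s["tcp_pos"]-HZ*n-SEAT)@np.c_[EX,EY,N]*1e3).round(1), np.degrees(np.arctan2(-n@EX,n@N)).round(2)
E
python3 - <<'E'
from m import *
ps=[corner(-.0415,.06,16),corner(-.0415,.0025,16),corner(-.0572,.0025,16),pose(0,.001,0)]
for p in ps: print(p[0].round(4),p[1].round(3),robot.inverse_kinematics(*p))
robot.move_straight([.5046,.2539,.26],vel=.15);print(st())
robot.goto(*ps[0]);print(st(),seatxyz())
f=robot.grab_frame("side");t=robot.grab_frame("top")
cv2.imwrite("pics/c2.png",np.hstack([cv2.resize(f["image"][80:280,180:360,::-1],(396,440)),cv2.resize(t["image"][130:270,230:356,::-1],(396,440))]))
E
```

```text
[ 0.6004 -0.0038  0.2223] [-2.513  0.     0.045] [-0.3975228   0.62461095  0.91151092  1.75366478 -1.00298694  1.51778625
 -0.67869127]
[0.5995 0.0158 0.1683] [-2.513  0.     0.045] [-0.34945547  0.64205681  0.77737782  1.80622427 -1.01966716  1.39234301
 -0.65636622]
[0.6002 0.0011 0.1629] [-2.513  0.     0.045] [-0.32524519  0.65821374  0.78056297  1.79867918 -1.01954392  1.40368169
 -0.63231304]
[0.5996 0.0134 0.1493] [-2.793  0.     0.045] [-0.58702428  0.66828324  0.9742217   1.83960134 -0.93408645  1.24140545
 -0.73486553]
t23.6 tcp [0.504  0.2538 0.2591] rot [3.141e+00 2.000e-03 4.500e-02] F [ 0.2  0.4 -4.2] op 0.333 gf 59.4 j7 -1.52
t24.8 tcp [ 0.6006 -0.0021  0.2219] rot [-2.513e+00  1.000e-03  4.800e-02] F [-0.2  0.4 -3.8] op 0.335 gf 59.5 j7 -0.68 (array([17.7, -0.2, 75.5]), np.float64(16.01))
```

View pics/c2.png

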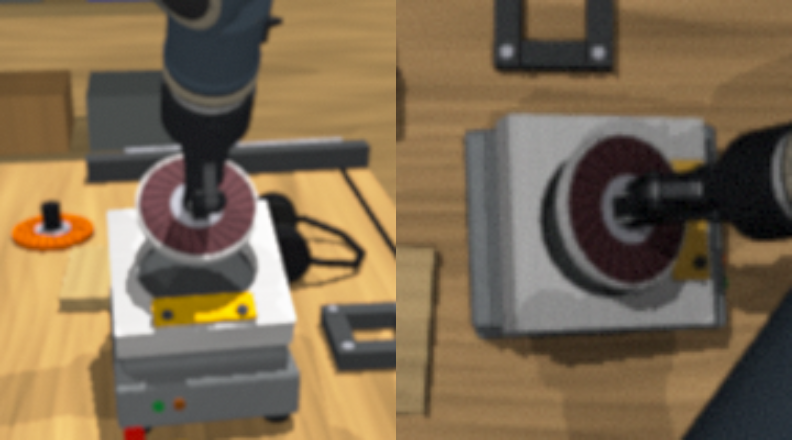

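Both crops show the disc held squarely above the recess, high edge up, with its low edge just up-slope of the yellow bar. The orange decoy is untouched. I'll check the in-hand pose with depth, then enter.

Run:
```python
from m import *
Q=np.c_[EX,EY,N]
for nm in("side","top"):
    f=robot.grab_frame(nm);C=cloud(f);H=hsv(f);ok=f["range_z"]>0
    L=(C-SEAT)@Q; a=np.radians(16);c=np.array([.0162,0,.0765])
    D=np.c_[[np.cos(a),0,np.sin(a)],[0,1,0],[-np.sin(a),0,np.cos(a)]]
    M=(L-c)@D
    m=ok&(abs(M[...,2]-.01)<.004)&(np.hypot(M[...,0],M[...,1])<.066)
    P=M[m]; cc,n,_=plane(P); bb=P[:,:2]; h=cv2.minEnclosingCircle(bb.astype(np.float32))
    print(nm,len(P),"z at ctr mm",((cc[2]-(n[:2]@(-cc[:2]))/n[2])*1e3).round(1),"n",n.round(3),"ctr mm",np.round(np.array(h[0])*1e3,1),"r",round(h[1]*1e3,1))
print(st(),seatxyz())
p=corner(-.0415,.0025,16)
print(robot.move_straight(p[0],vel=.06,attitude=p[1],contact_N=6),seatxyz(),st())
```

```text
side 1584 z at ctr mm 8.7 n [-0.    -0.002  1.   ] ctr mm [-0.2 -3.4] r 60.7
top 1162 z at ctr mm 8.2 n [-0.005 -0.002  1.   ] ctr mm [ 4.2 -0.5] r 61.4
t24.9 tcp [ 0.6005 -0.0013  0.2223] rot [-2.513  0.     0.05 ] F [ 0.4  0.2 -4.4] op 0.336 gf 59.5 j7 -0.68 (array([18.5, -0.2, 75.6]), np.float64(16.01))
False (array([15.9, -0.3, 19.5]), np.float64(15.98)) t26.1 tcp [0.5998 0.0155 0.1687] rot [-2.514e+00 -1.000e-03  4.500e-02] F [ 0.4 -0.5 -3.4] op 0.338 gf 59.5 j7 -0.65
```

Run:
```python
from m import *
def go(lx,lz,a,v,c,cy=.0012):
    p=corner(lx,lz,a);r=robot.move_straight(p[0]+cy*EY,vel=v,attitude=p[1],contact_N=c)
    print((lx,lz,a),r,*seatxyz(),robot.sense()["wrist_force"].round(1),round(robot.sense()["t"],1),flush=True);return r
ok=go(-.0415,.0025,16,.03,8) or go(-.050,.0025,16,.03,8) or go(-.0575,.0025,16,.03,8)
if not ok:
    for a,lx,lz in((12,-.0577,.0025),(8,-.0582,.002),(5,-.0588,.002)):
        if go(lx,lz,a,.03,8): break
f=robot.grab_frame("side");t=robot.grab_frame("top")
cv2.imwrite("pics/c3.png",np.hstack([cv2.resize(f["image"][150:260,210:330,::-1],(440,403)),cv2.resize(t["image"][155:245,250:340,::-1],(350,403))]))
```

```text
(-0.0415, 0.0025, 16) False [16.1  1.2 19.3] 15.99 [-0.1 -0.4 -4.6] 26.3
(-0.05, 0.0025, 16) False [ 7.3  1.2 19.1] 16.0 [ 0.3 -0.1 -3.4] 26.7
(-0.0575, 0.0025, 16) False [-0.1  1.2 19.1] 16.0 [ 0.6  0.6 -3.8] 27.1
(-0.0577, 0.0025, 12) False [ 2.2  1.2 14.8] 12.07 [-1.  -0.  -4.4] 27.4
(-0.0582, 0.002, 8) False [ 1.6  1.3 10.3] 8.07 [ 0.1 -0.2 -4.3] 27.8
(-0.0588, 0.002, 5) False [1.2 1.3 7.1] 5.06 [ 0.8 -1.3 -5. ] 28.0
```

View pics/c3.png

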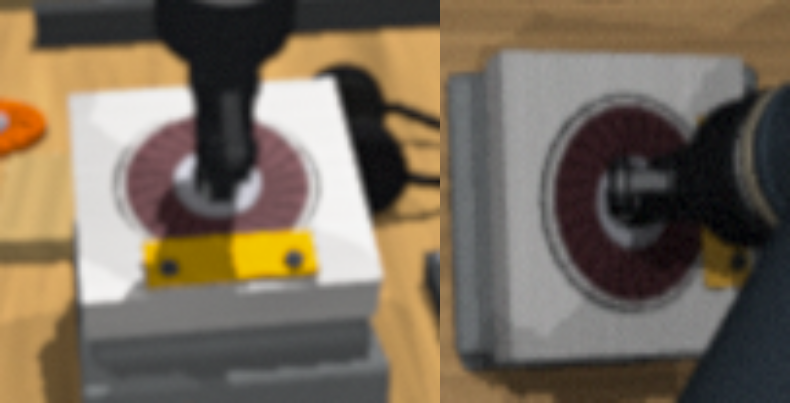

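The disc's low edge is under the bar and it sits centred in the recess with even gaps. No contact so far. Next I level it and lower it to contact.

Run:
```python
from m import *
def go(lx,lz,a,v,c,cy=.0012):
    p=corner(lx,lz,a);r=robot.move_straight(p[0]+cy*EY,vel=v,attitude=p[1],contact_N=c)
    print((lx,lz,a),r,*seatxyz(),robot.sense()["wrist_force"].round(1),round(robot.sense()["t"],1),flush=True);return r
go(-.0594,.002,2.5,.02,10) or go(-.06,.002,0,.02,10) or go(-.06,-.003,0,.006,3)
robot.sleep(.2);print(st(),robot.sense()["torque"].round(2))
```

```text
(-0.0594, 0.002, 2.5) False [0.7 1.3 4.6] 2.54 [-0.3  0.1 -4.1] 28.4
(-0.06, 0.002, 0) False [0.2 1.3 1.9] 0.04 [ 0.1  0.  -4.6] 28.7
(-0.06, -0.003, 0) True [-0.4  1.2  0.3] 0.01 [ 0.2 -0.7  5.2] 29.1
t29.3 tcp [0.5984 0.0132 0.1485] rot [-2.792  0.     0.045] F [-0.6  0.1  6.2] op 0.328 gf 61.7 j7 -0.77 [ 0.07 -0.07  0.02]
```

Run:
```python
from m import *
robot.grip(.30,20) ; robot.grip(.52);print(st())
p=robot.sense()["tcp_pos"]
print(robot.move_straight(p+.09*N,vel=.08),st())
robot.goto([.45,.0,.42],down(0));robot.goto([.30,.45,.40],down(.3))
robot.sleep(.3)
Q=np.c_[EX,EY,N];im=[]
for nm in("side","top"):
    f=robot.grab_frame(nm);C=cloud(f);ok=f["range_z"]>0;L=(C-SEAT)@Q
    r=np.hypot(L[...,0],L[...,1]);m=ok&(r>.025)&(r<.055)&(L[...,0]>-.045)&(abs(L[...,2]-.01)<.012)
    c,n,_=plane(L[m]);print(nm,m.sum(),"z ctr",((c[2]+n[:2]@c[:2]/n[2])*1e3).round(1),"n",n.round(3))
    im.append(f["image"][...,::-1])
cv2.imwrite("pics/c4.png",np.hstack([cv2.resize(im[0][150:390,170:420],(417,400)),cv2.resize(im[1][100:280,230:460],(383,300)).copy() if 0 else cv2.resize(im[1][100:280,230:460],(383,400))]))
print(st())
```

```text
t29.9 tcp [0.597  0.0137 0.1465] rot [-2.793  0.004  0.045] F [-0.4 -0.5  1. ] op 0.518 gf 0.0 j7 -0.77
False t31.1 tcp [ 0.5981 -0.0166  0.2305] rot [-2.793  0.004  0.046] F [ 0.  -0.1 -0.6] op 0.519 gf 0.0 j7 -0.84
side 842 z ctr 10.4 n [0.003 0.001 1.   ]
top 968 z ctr 10.6 n [-0.004  0.002  1.   ]
t34.2 tcp [0.3002 0.4498 0.4001] rot [-3.142 -0.     0.299] F [-0.3  0.  -0.4] op 0.519 gf 0.0 j7 -2.40
```

View pics/c4.png

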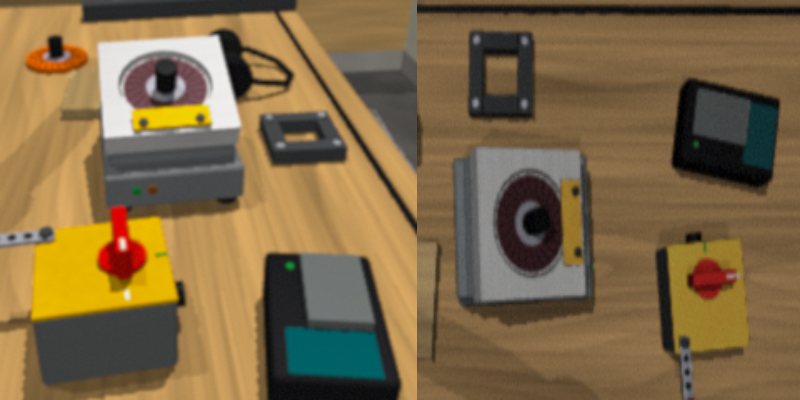

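The disc lies flat on the floor under the bar: top surface at 10.5 mm and parallel to the seat. The handle is off, the hasp is out and the bystanders haven't moved. Handing in.

```bash
python3 -c "
from plant import robot
print(robot.close_job())"
```

```text
the job is handed in; nothing more can be done
None
```

The job is handed in: isolator turned off first, then the hasp swung fully out, and the disc laid flat under the retaining bar and released; the final pictures showed nothing else disturbed, at about 34 s of the 72 s allowed.

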